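# Draw in and lock the ledge board of a knock-down album stand with its cam lock

## Task

Slide the loose ledge board of the album stand along its rails until it meets the two spring buffers, so that its bolt head lies in the cam lock. Then take the T-handled driver, seat its blade in the slot of the cam disc and turn clockwise until the cam has drawn the board fully home against the housing and holds it there. Hang the driver back upright in its stand, and leave the jar, the weight and the tape roll alone.

Things in the scene. Friction and masses are not known exactly. Their poses are not given: they have to be found in the camera images.
- cam_top (a point): Centre of the top of the steel cam disc (63 mm across, in a collar 81 mm across, level with it), 57 mm above the bench, on the light wooden housing of the fixed album stand. The frame is the stand's and does not turn with the cam: x level, from the ledge board to the cam (the board's way in), y left of that, z up. The housing spans x -36 to 40 mm, y -76 to 76 mm, its top 46 mm above the bench.
- slot_floor (a point): Same axes, 9 mm lower: mid floor of the disc's slot (63 long, 7.8 wide, 9 mm deep). Its direction is not measured: at the start 0.37 to 0.87 rad counter-clockwise (from above) from x; feel or see it. The blade drops in up to 9 mm with 0.12 rad of play; pressed hard beside it the driver tips in the grip. Clockwise, the cam stops at -0.88 rad; home is the last 0.1 rad. Needs 0.3 N m; stays put.
- housing_face (a point): Same axes: middle of the housing face that the board comes home against, 36 mm before the cam's axis, 24 mm above the bench. Site:ledge_lip is 35 mm before it when the board is home, more by the gap otherwise. Two spring buffers meet the board at a gap of 7 mm and push back with 3.5 N, 6 N at home. An unlocked board springs back to a gap of 7 to 8.5 mm; the cam catches it from 11 mm.
- ledge_lip (a point): Centre of the upright lip on the loose ledge board: brown wood, 70 mm along x, 120 along y, 24 thick, 0.15 to 0.31 kg, between two aluminium rails with overhanging edges. The lip is 14 mm thick along x, 90 mm long along y, 32 mm high; this point is 16 mm below its top, 54 mm above the bench. Axes as cam_top. A T-headed bolt stands out of the far edge. Starts with a gap of 25 to 50 mm.
- driver_grip (a point): Centre of the dark wooden cross bar of the T-handled driver (bar 84 mm long along x, 18 mm thick along y, 30 mm high; 0.12 kg). It hangs upright in its stand at the start. z points up along the shaft. The blade's tip is 75 mm below this point; the blade is 26 mm wide along x, 4.5 mm thick along y, 16 mm high; the shaft is 12 mm in diameter.
- driver_tip (a point): Middle of the lower edge of the driver's blade, 75 mm below driver_grip, same axes.
- stand_seat (a point): Where driver_grip lies when the driver hangs in its fixed stand, 85 mm above the bench; the bar lies along x. A dark steel foot (96 x 80 mm, 8 mm high) carries two upright plates 6 mm thick, across x at x = 36 and -36 mm; their tops, 70 mm above the bench, bear the bar in notches 34 mm wide that flare to about 42 mm at 85 mm above the bench. The space between the plates is free.
- jar: White paste jar with a lid, 57 mm across, 75 mm high, standing; a bystander. Origin under its centre.
- weight: Grey cloth-covered weight, 100 x 46 x 27 mm; a bystander. Origin under its centre.
- tape_roll: Roll of tape lying flat, 98 mm across, 25 mm high; a bystander. Origin under its centre.
Not all that is in view belongs to the job. There is more than one size of the part that bears driver_grip; the job needs the larger. There is more than one size of the part that bears stand_seat; the job needs the larger.

How it is judged:
On the way, in this order (a step that is already met when the one before it is completed fails the run):
1. the ledge board has been slid in to the spring buffers, its bolt head within the cam's reach (gap to the housing under 14 mm) (x of ledge_lip in the frame of cam_top above -0.085 m), for 0.2 s.
2. the driver's blade sits in the slot of the cam disc (tip at least 2.5 mm below the disc's top, within 6 mm of its centre) (z of driver_tip in the frame of cam_top below -0.0025 m and horizontal distance between driver_tip and cam_top below 0.006 m and x of ledge_lip in the frame of cam_top below -0.075 m), for 0.1 s.
3. the board is home (gap under 2 mm) with the driver's blade still in the slot (z of driver_tip in the frame of cam_top below -0.002 m and horizontal distance between driver_tip and cam_top below 0.008 m and x of ledge_lip in the frame of cam_top above -0.073 m), for 0.1 s.
At the end, for the whole second after the job is handed in: The ledge board stays home by itself (gap to the housing under 2 mm), held by the cam; the driver hangs upright in the notches of its stand (within 12 mm sideways and 4 mm in height of its seat, tilted less than 0.12 rad); both are at rest (x of ledge_lip in the frame of cam_top above -0.073 m and horizontal distance between driver_grip and stand_seat below 0.012 m and z of driver_grip in the frame of stand_seat between -0.004 and 0.004 m and angle between driver_grip's own z axis and vertical below 0.12 rad and linear speed of driver below 0.03 m/s and linear speed of ledge below 0.02 m/s); the robot touches nothing.
It fails at once if the jar, the weight or the tape roll is moved more than 20 mm (distance of any of jar, weight, tape_roll from where it was at the start of the episode above 0.02 m).
It also fails if it takes over 58 s, if anything falls off the work surface, if the arm or the gripper's body presses on something with over 40 N, if the wrist force passes 120 N, or if a joint passes its speed limit or range.

## Robot

A 6-joint arm with a two-finger parallel gripper is mounted at the origin on the work surface; the furniture and walls round the work are solid. World frame = base frame: x ahead of the robot, y to its left, z up, the work surface at z = 0. Lengths are in m, angles in rad, forces in N, time in s.
With the tool pointing down it reaches from about 0.425 to 0.95 m from the base axis. Payload 3.5 kg.
Tool frame: the origin (TCP) lies midway between the tips of the shut fingers; the grasp point (between the pads) lies 19 mm behind it; z points along the fingers, y is the line along which they close (so a half turn about z gives the same grasp; the last joint's range is limited). The gripper opens to 85 mm and grips with 20 to 120 N. Pads are 22 mm wide; open, the fingers measure 114 mm over their backs; the gripper's body (76 mm by 85 mm) begins 54 mm behind the grasp point. The pads swing forward as they close: fully open they stand 13 mm farther back than shut.
Start: joints at [-1.315, 0.286, 1.577, -0, 1.279, -0.15], TCP at [0.266, -0.62, 0.231] pointing down, gripper open.
Joint ranges: [-2.77, 2.77], [-0.9, 2.22], [0.21, 2.48], [-1.53, 4.67], [0.24, 2.81], [-2.84, 2.84]. Speed limits (rad/s): [2.79, 2.79, 3.14, 3.14, 3.14, 3.14].

## Interface

Orientations are given as a rotation vector (axis times angle).
In Python, from station import manip gives the robot as it stands.
- The arm moves only by the tool servo_tool, never from a script. Its argument "steps" is one flat list of numbers, 5 for each row, row after row: the shift along the tool's x, y, z in cm, then the turn about the tool's z in rad, then the gripper command: -1 is fully open, 1 is shut, values between are in proportion. A call has 1 to 8 rows; each row shifts and turns the commanded pose from where the row before left it, along the tool's axes as they then stand; what a row does not reach is not made up. A row lasts 1/10 s, in which the tool goes at most 50 mm and 8.59 degrees, less where a joint would pass 70% of its speed; a pose out of reach is approached as far as the arm can. A call with a gripper value outside its range is refused whole. The fingers move at their own pace and stop on an object; "newtons" is the grip in N (left out, the last holds). Time passes only in rows, so rows that do not move let the fingers close. It gives the time, the measured TCP pose, the force, the opening and the grip force at its end, in the units of the state.
- manip.read_state(): the state, without advancing time (a new reading comes with each control period).
- manip.capture(name): name is "scene" or "top" or "wrist"; returns the picture (420x560x3 uint8, red, green, blue); there is no depth.
- manip.get_calibration(name): a dict with "mtx" (3x3 intrinsics, pixels), "xyz" and "rotation" of the camera in the world; the wrist camera has in their place "T_tool_cam" (4x4, takes a point from camera to tool coordinates, whose origin is the TCP and whose axes are the flange's). Camera axes: x right, y up, looking along -z (the intrinsics and any distortion apply to the point x, -y, -z); pixel columns grow to the right and rows downward; lengths in m; the calibration is good to about 2 mm. The wrist camera is an equidistant fisheye: a pixel r from the principal point sees the ray r / f radians off the axis. A picture is of the moment at which its call begins: read the wrist's pose just before it. get_calibration takes no time and is no camera call.
- manip.hand_in(): hands the job in; it is judged then, once.
The state is a dict: "time_s": time; "joint_positions": joint angles; "qvel": joint speeds; "effort": joint torques, N m; "ee_pos": TCP position; "orientation": TCP orientation; "wrist_force": force on the tool from outside, world axes, zero at the start; "wrist_torque": the same for the moment, N m; "grip_width": finger opening in m; "finger_force": force on a finger pad.
Only numpy, scipy, OpenCV 4.12 (cv2) and the standard library are available. Lean on these libraries where they do the work, as an engineer would, in place of code of your own. Each camera call takes 0.05 s, during which the arm holds its last target. There are 200 camera calls.

## Working session

There is one attempt and no reset: what is moved stays moved. The work goes in short steps, Python scripts to look and compute and a tool call to move; the robot and the scene stay as the last step left them, time stands still between calls to the robot, and variables do not carry over. Pictures are saved under pics/ and viewed, at most 10 in all, crops included, and the job is handed in when it is done.

Besides the shell and the picture viewer there is one more tool, called as name(argument=value, ...) on one line, values as JSON. servo_tool: Moves the arm, as the interface text tells. Its arguments: {"type":"object","properties":{"steps":{"type":"array"},"newtons":{"type":"number"}},"required":["steps"]}

```bash
mkdir -p pics && python3 - <<'E'
from station import manip
import cv2,numpy as np
s=manip.read_state();print(s)
for n in ("scene","top"):
    im=manip.capture(n);cv2.imwrite(f"pics/{n}0.png",im[:,:,::-1]);c=manip.get_calibration(n);print(n,c)
print(manip.get_calibration("wrist"))
E
```

```text
{'time_s': 0.0, 'joint_positions': array([-1.31501277e+00,  2.87200641e-01,  1.57816297e+00,  5.53830327e-06,
        1.27856819e+00, -1.49998248e-01]), 'qvel': array([-0.00090589, -0.00134989, -0.00086208, -0.00037188, -0.00070287,
        0.00125995]), 'effort': array([ 8.90534757e-04, -4.05981266e+01, -2.92626268e+01, -5.84096688e-05,
        5.84123700e-03,  9.07736990e-06]), 'ee_pos': array([ 0.26631253, -0.61954398,  0.22993144]), 'orientation': array([-3.07486504e+00, -6.32563293e-01,  1.85799387e-04]), 'wrist_force': array([ 0.10264466, -0.33097257, -0.01273583]), 'wrist_torque': array([-0.00502207, -0.00599231,  0.01649599]), 'finger_force': 0.0, 'grip_width': 0.08536463019862008}
scene {'mtx': array([[384.91124262,   0.        , 277.55879166],
       [  0.        , 384.91124262, 210.81200297],
       [  0.        ,   0.        ,   1.        ]]), 'xyz': array([-0.03358296,  0.52629223,  0.6773224 ]), 'rotation': array([ 0.4567119 , -1.03449384, -2.14402407])}
top {'mtx': array([[415.5387772 ,   0.        , 279.3266903 ],
       [  0.        , 415.5387772 , 207.02055738],
       [  0.        ,   0.        ,   1.        ]]), 'xyz': array([ 3.46825083e-01, -4.82635032e-04,  1.19445977e+00]), 'rotation': array([ 0.10411301, -0.14068346, -1.59573302])}
{'mtx': array([[325.1922621 ,   0.        , 284.31396163],
       [  0.        , 325.1922621 , 209.91805236],
       [  0.        ,   0.        ,   1.        ]]), 'T_tool_cam': array([[-5.94942201e-04,  9.51306057e-01,  3.08247354e-01,
         7.85751226e-02],
       [ 9.99999490e-01,  3.14241380e-04,  9.60274811e-04,
        -6.33269327e-04],
       [ 8.16651171e-04,  3.08247768e-01, -9.51305759e-01,
        -1.42437619e-01],
       [ 0.00000000e+00,  0.00000000e+00,  0.00000000e+00,
         1.00000000e+00]])}
```

View pics/top0.png

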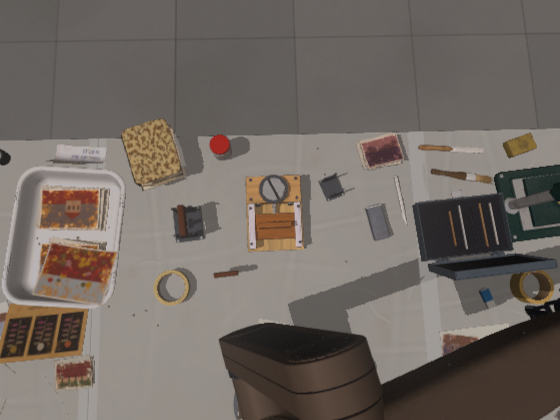

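View pics/scene0.png

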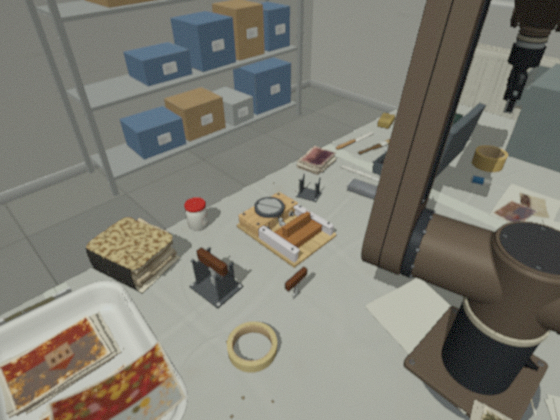

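The top view shows the cam at about (274,189), board at (275,227), large driver and stand at about (184,222), jar lid at (220,146), tape at (172,288) and weight at (377,222). The smaller driver is at (227,274) and the smaller stand at (332,187).

```bash
cat > h.py <<'E'
import numpy as np,cv2
from scipy.spatial.transform import Rotation as R
from station import manip
def ray(name,uv,st=None):
    c=manip.get_calibration(name);K=np.array(c["mtx"]);u=np.array([(uv[0]-K[0,2])/K[0,0],(uv[1]-K[1,2])/K[1,1]])
    if name=="wrist":
        r=np.linalg.norm(u);d=np.array([*(u/max(r,1e-9)*np.sin(r)),np.cos(r)])
    else: d=np.array([*u,1.])
    d=d*[1,-1,-1]
    if name=="wrist":
        T=np.array(c["T_tool_cam"]);Rt=R.from_rotvec(st["orientation"]).as_matrix()
        return st["ee_pos"]+Rt@T[:3,3],Rt@T[:3,:3]@d
    return np.array(c["xyz"]),R.from_rotvec(c["rotation"]).as_matrix()@d
def pt(name,uv,z,st=None):
    o,d=ray(name,uv,st);return o+d*(z-o[2])/d[2]
def proj(name,p,st):
    c=manip.get_calibration(name);K=np.array(c["mtx"]);T=np.array(c["T_tool_cam"])
    Rt=R.from_rotvec(st["orientation"]).as_matrix()
    q=T[:3,:3].T@(Rt.T@(np.array(p)-st["ee_pos"])-T[:3,3])*[1,-1,-1]
    t=np.arctan2(np.hypot(q[0],q[1]),q[2]);u=q[:2]/np.hypot(q[0],q[1])*t
    return u*K[0,0]+K[:2,2]
def look(n):
    st=manip.read_state();im=manip.capture("wrist")[:,:,::-1].copy();cv2.imwrite(f"pics/{n}.png",im)
    return st,im
E
python3 - <<'E'
from h import *
im=cv2.imread("pics/top0.png")
cv2.imwrite("pics/topc.png",cv2.resize(im[130:310,150:350],None,fx=3.3,fy=3.3,interpolation=cv2.INTER_CUBIC))
for n,uv,z in [("cam",(274,189),.057),("lip",(275,225),.07),("bar",(181,222),.1),("stand foot",(189,223),.008),("jar",(220,145),.075),("tape",(172,288),.025),("weight",(377,222),.027),("smalldriver",(227,274),.01),("smallstand",(332,187),.05)]: print(n,pt("top",uv,z).round(3))
E
```

```text
cam [ 0.576 -0.016  0.057]
lip [ 0.473 -0.016  0.07 ]
bar [0.485 0.232 0.1  ]
stand foot [0.493 0.229 0.008]
jar [0.701 0.131 0.075]
tape [0.312 0.271 0.025]
weight [ 0.479 -0.307  0.027]
smalldriver [0.346 0.122 0.01 ]
smallstand [ 0.579 -0.18   0.05 ]
```

View pics/topc.png

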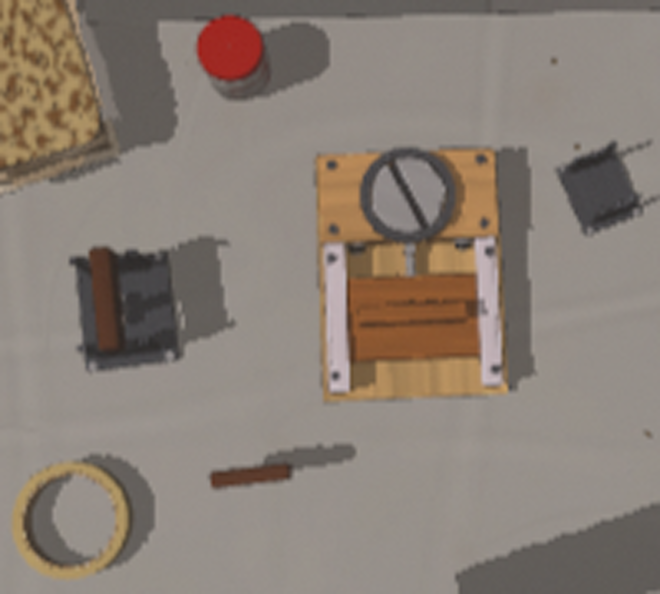

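The crop shows the slot about 0.56 rad counter-clockwise of x, with the board at a gap of about 30 mm. I'm moving over the stand for a close look.

servo_tool(steps=[0,0,-4,0,1,3.4,-3.2,0,0,1,3.4,-3.2,0,0,1,3.4,-3.2,0,0,1,3.4,-3.2,0,0,1,3.4,-3.2,0,0,1,3.4,-3.2,0,0,1,3.4,-3.2,0,0,1], newtons=60)

```text
time_s: 0.9
ee_pos: [0.3969, -0.3184, 0.2708]
orientation: [-3.077, -0.632, 0.0]
wrist_force: [0.4, 0.2, 0.7]
grip_width: -0.0001
finger_force: 0.0
```

servo_tool(steps=[3.4,-3.2,0,0,1,3.4,-3.2,0,0,1,3.4,-3.2,0,0,1,3.4,-3.2,0,0,1,3.4,-3.2,0,0.13,1,0,0,3,0.13,1,0,0,3,0.13,1,0,0,0,0,1])

```text
time_s: 1.7
ee_pos: [0.4864, -0.1055, 0.2062]
orientation: [-3.137, -0.032, 0.015]
wrist_force: [-0.8, -0.2, -0.7]
grip_width: 0.0001
finger_force: 0.0
```

```bash
python3 - <<'E'
from h import *
st,im=look("w1");print(st["ee_pos"],st["orientation"],st["wrist_force"])
print(pt("wrist",(280,210),.057,st))
E
```

```text
[ 0.48640584 -0.10546785  0.20620863] [-3.13710155 -0.03217432  0.01477265] [-0.84061184 -0.22758723 -0.7265501 ]
[ 0.46853503 -0.10041541  0.057     ]
```

View pics/w1.png

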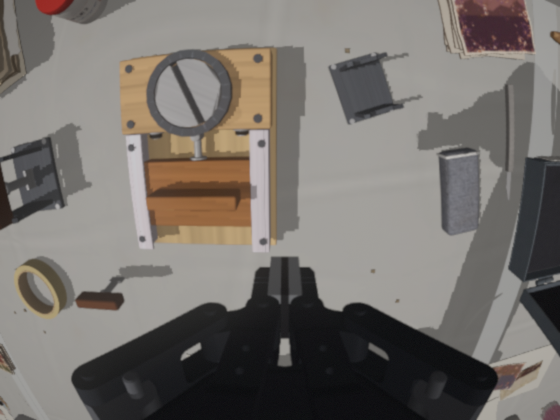

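The picture shows the cam centred near (190,93), slot ends (174,64) and (204,122), and the board's far edge at row 158. Its near edge is at row 227, with the lip around rows 188–210.

```bash
python3 - <<'E'
from h import *
st={"ee_pos":np.array([ 0.48640584,-0.10546785,0.20620863]),"orientation":np.array([-3.13710155,-0.03217432,0.01477265])}
im=cv2.imread("pics/w1.png");P=lambda uv,z:pt("wrist",uv,z,st)
g=im.max(2)
# collar: dark grey ring near
m=((im[:,:,2].astype(int)-im[:,:,0]<25)&(g<140)).astype(np.uint8)*255
roi=np.zeros_like(m);cv2.circle(roi,(190,93),50,255,-1);m&=roi
cs,_=cv2.findContours(m,cv2.RETR_EXTERNAL,cv2.CHAIN_APPROX_NONE);c=max(cs,key=cv2.contourArea)
w=np.array([P(p,.057)[:2] for p in c[:,0]],np.float32)
print(cv2.minEnclosingCircle(w), cv2.fitEllipse(w))
a,b=P((174,64),.057),P((204,122),.057);print("slot",a,b,np.arctan2(*(a-b)[[1,0]]),np.linalg.norm(a-b))
for n,uv,z in [("hTL",(122,61),.046),("hTR",(271,48),.046),("hBL",(122,133),.046),("hBR",(272,130),.046),
 ("boardfarL",(147,160),.024),("boardfarR",(250,157),.024),("boardnearL",(147,227),.024),("boardnearR",(250,227),.024),("liptopL",(147,188),.07),("lipTopR",(240,188),.07),("liptop nearR",(238,196),.07)]:print(n,P(uv,z).round(4))
c=cv2.resize(im[30:260,90:300],None,fx=3,fy=2.6*1.0,interpolation=cv2.INTER_CUBIC)
cv2.imwrite("pics/w1c.png",cv2.resize(im[40:260,100:290],None,fx=2.7,fy=2.7,interpolation=cv2.INTER_CUBIC))
E
```

```text
((0.577297031879425, -0.01757183112204075), 0.04547247290611267) ((0.5786991715431213, -0.014918861910700798), (0.08058753609657288, 0.08316963165998459), 92.18358612060547)
slot [ 0.60601077 -0.00172874  0.057     ] [ 0.55089017 -0.03026758  0.057     ] 0.47774871408193753 0.06207049106749737
hTL [0.6164 0.0586 0.046 ]
hTR [ 0.6193 -0.0894  0.046 ]
hBL [0.5431 0.0605 0.046 ]
hBR [ 0.5425 -0.0916  0.046 ]
boardfarL [0.5108 0.0436 0.024 ]
boardfarR [ 0.5132 -0.0688  0.024 ]
boardnearL [0.4337 0.0519 0.024 ]
boardnearR [ 0.4375 -0.068   0.024 ]
liptopL [0.492 0.025 0.07 ]
lipTopR [ 0.4927 -0.0647  0.07  ]
liptop nearR [ 0.4853 -0.0627  0.07  ]
```

View pics/w1c.png

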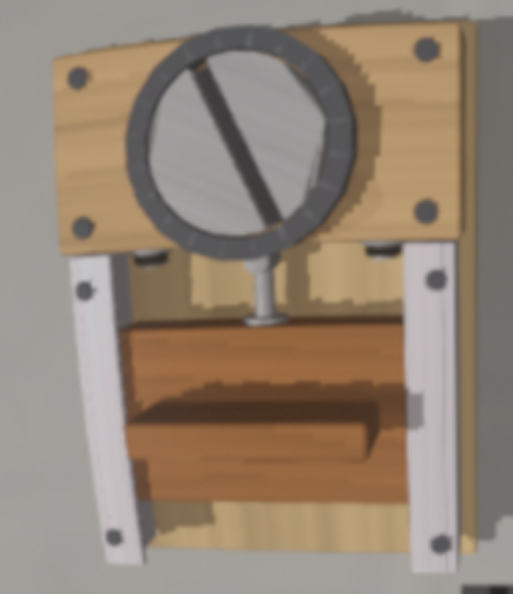

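The crop shows the lip's top face at rows 196–210 of the picture, which puts its near face at x≈0.471. The gap comes to about 29 mm and the stand's yaw is about 0. I'll go behind the lip to push.

servo_tool(steps=[-2.3,-4.2,0,0.015,1,-2.3,-4.2,2,0,1,0,0,3,0,1,0,0,0,0,1])

```text
time_s: 2.15
ee_pos: [0.4411, -0.0246, 0.1603]
orientation: [-3.14, -0.011, 0.007]
wrist_force: [-0.4, -0.4, -0.4]
grip_width: 0.0001
finger_force: 0.0
```

servo_tool(steps=[0,-0.9,4,0,1,0,0,4,0,1,0,0,3.1,0,1,0,0,0,0,1,0,0,0,0,1])

```text
time_s: 2.65
ee_pos: [0.4449, -0.0176, 0.0529]
orientation: [3.141, 0.006, 0.003]
wrist_force: [-0.0, -0.1, 0.8]
grip_width: 0.0002
finger_force: 0.0
```

servo_tool(steps=[0.8,0,0.3,0,1,0.8,0,0,0,1,0.6,0,0,0,1,0.5,0,0,0,1,0.4,0,0,0,1,0,0,0,0,1])

```text
time_s: 3.25
ee_pos: [0.475, -0.0164, 0.0483]
orientation: [3.141, 0.007, 0.002]
wrist_force: [0.7, -0.1, -0.4]
grip_width: -0.0003
finger_force: 0.0
```

servo_tool(steps=[0.3,0,0,0,1,0.2,0,0,0,1,0.2,0,0,0,1,0,0,0,0,1])

```text
time_s: 3.65
ee_pos: [0.4814, -0.0163, 0.048]
orientation: [-3.142, -0.006, -0.001]
wrist_force: [0.4, 0.1, -0.8]
grip_width: -0.0002
finger_force: 0.1
```

```bash
python3 - <<'E'
from h import *
st,im=look("w2");print(st["ee_pos"],st["orientation"],st["wrist_force"])
np.save("st2.npy",[st["ee_pos"],st["orientation"]])
for n,p in [("cam",(.578,-.016,.057)),("face",(.542,-.016,.046)),("lipnear",(.4925,-.016,.07)),("boardfar",(.535,-.05,.024))]:print(n,proj("wrist",p,st))
E
```

```text
[ 0.48140283 -0.01633034  0.04800568] [-3.14158196e+00 -6.44285417e-03 -5.47241437e-04] [ 0.37995923  0.05158049 -0.77376114]
cam [285.75377486  63.74919093]
face [285.34199704 147.69981546]
lipnear [284.95078375 273.51717668]
boardfar [350.26503505 156.92244369]
```

View pics/w2.png

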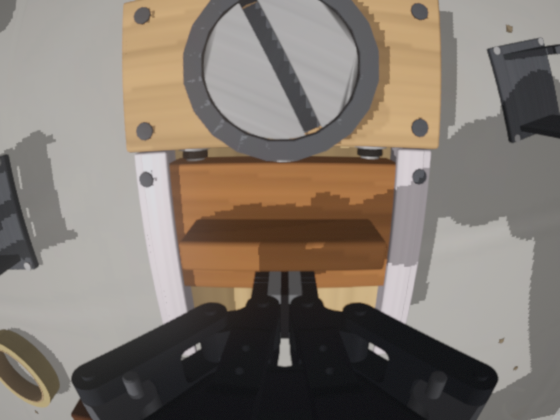

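The board's far edge is at row ~160, right at the two buffers (row ~153). The cam is centred near (281,63). I'll nudge to feel the springs.

servo_tool(steps=[0.15,0,0,0,1,0,0,0,0,1,0,0,0,0,1])

```text
time_s: 4.0
ee_pos: [0.4823, -0.0164, 0.048]
orientation: [3.141, 0.007, -0.001]
wrist_force: [-2.6, -0.8, 1.2]
grip_width: 0.0001
finger_force: 1.2
```

```bash
python3 - <<'E'
from h import *
a=np.load("st2.npy");st={"ee_pos":a[0],"orientation":a[1]}
print(pt("wrist",(285,160),.024,st),pt("wrist",(281,150),.046,st))
im=cv2.imread("pics/w2.png");g=im.max(2)
m=((im[:,:,2].astype(int)-im[:,:,0]<25)&(g<110)).astype(np.uint8)*255
roi=np.zeros_like(m);cv2.circle(roi,(281,63),104,255,-1);m&=roi
m=cv2.morphologyEx(m,cv2.MORPH_OPEN,np.ones((5,5)))
cs,_=cv2.findContours(m,cv2.RETR_EXTERNAL,cv2.CHAIN_APPROX_NONE);c=max(cs,key=cv2.contourArea)
w=np.array([pt("wrist",p,.057,st)[:2] for p in c[:,0] if p[1]>5],np.float32)
A=np.c_[2*w,np.ones(len(w))];s=np.linalg.lstsq(A,(w**2).sum(1),rcond=None)[0];print("circ",s[:2],np.sqrt(s[2]+s[0]**2+s[1]**2))
a,b=pt("wrist",(250,4),.057,st),pt("wrist",(312,127),.057,st);print(a,b,np.arctan2(*(a-b)[[1,0]]))
print([pt("wrist",p,.046,st).round(4) for p in [(124,3),(438,3),(129,150),(437,147)]])
E
```

```text
[ 0.53287912 -0.01591471  0.024     ] [ 0.54095616 -0.01406977  0.046     ]
circ [ 0.57546639 -0.01633696] 0.033999204264644936
[ 0.60420365 -0.00141426  0.057     ] [ 0.55203708 -0.02679944  0.057     ] 0.452884619181034
[array([0.6163, 0.0611, 0.046 ]), array([ 0.616 , -0.0879,  0.046 ]), array([0.5429, 0.0592, 0.046 ]), array([ 0.5448, -0.0886,  0.046 ])]
```

Spring contact at about 2.6 N, so step 1 is met. Now over to the driver.

servo_tool(steps=[-1,0,0,0,1,0,0,-4.5,0,1,0,0,-5,0,1,0,-3,-4,0,-1,0,-4.8,-2,0,-1,0,-4.8,0,0,-1,0,-4.8,0,0,-1,1,-3.5,0,0,-1])

```text
time_s: 4.8
ee_pos: [0.4806, 0.1934, 0.2027]
orientation: [-3.14, -0.009, -0.002]
wrist_force: [0.8, -0.7, 0.6]
grip_width: 0.0721
finger_force: 0.0
```

servo_tool(steps=[0,0,0,0,-1,0,0,0,0,-1])

```text
time_s: 5.0
ee_pos: [0.4813, 0.1914, 0.2021]
orientation: [3.141, 0.009, -0.0]
wrist_force: [-0.2, -0.5, -0.1]
grip_width: 0.0855
finger_force: 0.0
```

```bash
python3 - <<'E'
from h import *
st,im=look("w3");print(st["ee_pos"],st["orientation"],st["wrist_force"],st["grip_width"])
np.save("st3.npy",[st["ee_pos"],st["orientation"]])
E
```

```text
[0.48131655 0.19135066 0.20205946] [ 3.14144658e+00  9.49851348e-03 -3.52927716e-05] [-0.1771755  -0.52380118 -0.12470786] 0.08546670572434226
```

View pics/w3.png

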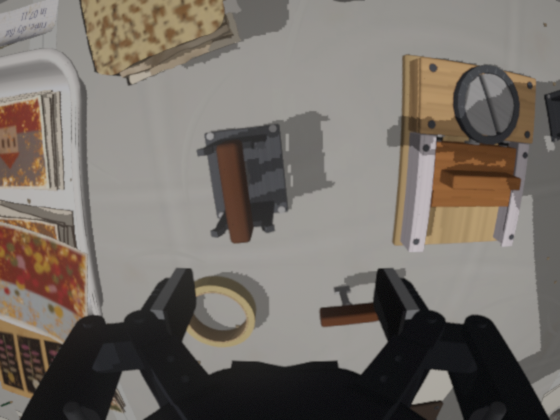

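The driver bar runs from (230,142) to (240,242), with its right side face partly visible. The tape roll lies below at (220,310).

```bash
python3 - <<'E'
from h import *
a=np.load("st3.npy");st={"ee_pos":a[0],"orientation":a[1]}
im=cv2.imread("pics/w3.png").astype(int)
m=((im[:,:,2]-im[:,:,0]>35)&(im[:,:,2]<150)).astype(np.uint8)*255
roi=np.zeros_like(m);roi[130:255,205:270]=255;m&=roi;m=cv2.morphologyEx(m,cv2.MORPH_OPEN,np.ones((3,3)))
cs,_=cv2.findContours(m,cv2.RETR_EXTERNAL,cv2.CHAIN_APPROX_NONE);c=max(cs,key=cv2.contourArea)
w=np.array([pt("wrist",p,.1,st)[:2] for p in c[:,0]],np.float32)
r=cv2.minAreaRect(w);print(r,cv2.boxPoints(r))
# left edge fit per row (true top edge)
L=[];
for v in range(150,235):
    u=np.where(m[v])[0]
    if len(u):L.append(pt("wrist",(u.min()-.5,v),.1,st)[:2])
L=np.array(L);k=np.polyfit(L[:,0],L[:,1],1);print("left edge",k,np.polyval(k,.485), "x",L[:,0].min(),L[:,0].max())
for n,p in [("tl",(206,137)),("tr",(279,127)),("br",(284,207))]:print(n,pt("wrist",p,.07,st))
for n,p in [("upper plate L",(204,150)),("lower plate r",(272,222)),("lower plate l",(218,235))]:print(n,pt("wrist",p,.07,st))
print("tape",pt("wrist",(222,310),.025,st))
sub=im[110:260,190:300].astype(np.uint8);cv2.imwrite("pics/w3c.png",cv2.resize(sub,None,fx=4,fy=4,interpolation=cv2.INTER_CUBIC))
E
```

```text
((0.49200505018234253, 0.2330508828163147), (0.0786697044968605, 0.013911005109548569), 5.920154094696045) [[0.4521626  0.23591219]
 [0.4535974  0.22207539]
 [0.5318475  0.23018958]
 [0.5304127  0.24402638]]
left edge [0.1073808 0.1871462] 0.23922588262644917 x 0.459377873301595 0.5282380716647926
tl [0.53590215 0.2593547  0.07      ]
tr [0.54352607 0.19677573 0.07      ]
br [0.47334567 0.19222559 0.07      ]
upper plate L [0.52463018 0.26157254 0.07      ]
lower plate r [0.45915066 0.20294203 0.07      ]
lower plate l [0.445888  0.2531635 0.07     ]
tape [0.32863833 0.26638448 0.025     ]
```

View pics/w3c.png

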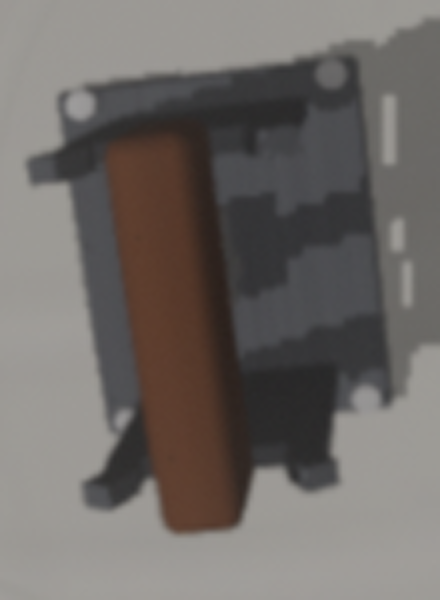

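servo_tool(steps=[1.1,-4,0,0,-1,0,0,3,-0.1,-1,0,0,4,0,-1,0,0,0,0,-1])

```text
time_s: 5.45
ee_pos: [0.4884, 0.2285, 0.1264]
orientation: [3.135, 0.16, -0.019]
wrist_force: [-0.4, -0.7, -1.2]
grip_width: 0.0852
finger_force: 0.0
```

```bash
python3 - <<'E'
from h import *
a=np.load("st3.npy");s3={"ee_pos":a[0],"orientation":a[1]}
q=[pt("wrist",p,.008,s3)[:2] for p in [(205.5,133.75),(278,124.5),(287,211),(217.5,217.5)]]
print(np.array(q).round(4),"centre",(q[0]+q[2])/2, np.linalg.norm(q[0]-q[1]),np.linalg.norm(q[1]-q[2]))
st,im=look("w4");print(st["ee_pos"],st["orientation"])
im=im.astype(int)
m=((im[:,:,2]-im[:,:,0]>35)&(im[:,:,2]<160)).astype(np.uint8)*255
m=cv2.morphologyEx(m,cv2.MORPH_OPEN,np.ones((3,3)))
c0=proj("wrist",(.492,.231,.1),st);print(c0)
n,lab,stt,cen=cv2.connectedComponentsWithStats(m);l=lab[int(c0[1]),int(c0[0])];print(stt[l],cen[l])
c=cv2.findContours((lab==l).astype(np.uint8),0,cv2.CHAIN_APPROX_NONE)[0][0]
r=cv2.minAreaRect(np.array([pt("wrist",p,.1,st)[:2] for p in c[:,0]],np.float32));print(r,cv2.boxPoints(r))
E
```

```text
[[0.5341 0.275 ]
 [0.5425 0.1989]
 [0.4494 0.189 ]
 [0.4413 0.2662]] centre [0.49172021 0.23200447] 0.07657936054925892 0.09369309851021143
[0.48839165 0.22849025 0.12638968] [ 3.13487646  0.16032467 -0.01889641]
[281.61794062 242.70242027]
[     0      0    560    420 214751] [280.21351239 211.5691289 ]
((0.14215070009231567, 0.619916558265686), (0.006680785212665796, 0.026371276006102562), 31.71062469482422) [[0.13237824 0.6293779 ]
 [0.14623974 0.60694355]
 [0.15192316 0.6104552 ]
 [0.13806166 0.63288957]]
```

Foot centre (0.492, 0.232) agrees with the bar centre (0.492, 0.231), with yaw about 0.10. Descending to grip.

servo_tool(steps=[0.35,-0.25,2,0,-1,0,0,2,0,-1,0,0,1.6,0,-1,0,0,0,0,-1])

```text
time_s: 5.9
ee_pos: [0.4957, 0.2327, 0.0763]
orientation: [3.137, 0.161, -0.002]
wrist_force: [-0.7, 0.3, -0.2]
grip_width: 0.0851
finger_force: 0.0
```

servo_tool(steps=[0,0,0,0,1,0,0,0,0,1,0,0,0,0,1,0,0,0,0,1,0,0,0,0,1,0,0,0,0,1], newtons=90)

```text
time_s: 6.5
ee_pos: [0.4965, 0.2339, 0.0773]
orientation: [-3.137, -0.164, -0.002]
wrist_force: [-1.2, -1.4, 4.6]
grip_width: 0.0162
finger_force: 89.2
```

Gripped a bit high, so I'll regrip 8 mm lower.

servo_tool(steps=[0,0,0,0,-0.3,0,0,0,0,-0.3,0,0,0,0,-0.3,0,0,0.8,0,-0.3,0,0,0,0,-0.3,0,0,0,0,1,0,0,0,0,1,0,0,0,0,1])

```text
time_s: 7.3
ee_pos: [0.4961, 0.2338, 0.0687]
orientation: [-3.137, -0.163, -0.001]
wrist_force: [0.1, 0.5, -0.2]
grip_width: 0.0168
finger_force: 87.7
```

servo_tool(steps=[0,0,0,0,1,0,0,0,0,1,0,0,0,0,1])

```text
time_s: 7.6
ee_pos: [0.4961, 0.2338, 0.0686]
orientation: [-3.137, -0.163, -0.001]
wrist_force: [0.7, 0.2, 0.1]
grip_width: 0.017
finger_force: 87.8
```

servo_tool(steps=[0,0,-2,0,1,0,0,-3,0,1,0,0,-4,0,1,1,4.2,0,0,1,1,4.2,0,0,1,1,4.2,0,0,1,1,4.2,0,0,1,1,4.2,0,0,1])

```text
time_s: 8.4
ee_pos: [0.5673, 0.0285, 0.1578]
orientation: [-3.137, -0.164, 0.001]
wrist_force: [-0.6, -0.3, -1.8]
grip_width: 0.0168
finger_force: 88.0
```

servo_tool(steps=[0.95,4.2,0,0,1,0,0,0,-0.12,1,0,0,0,-0.12,1,0,0,0,-0.12,1,0,0,0,0,1,0,0,0,0,1])

```text
time_s: 9.0
ee_pos: [0.5809, -0.0106, 0.1578]
orientation: [-3.058, -0.719, 0.001]
wrist_force: [-1.0, 0.6, -0.3]
grip_width: 0.0171
finger_force: 88.0
```

```bash
python3 - <<'E'
from h import *
st,im=look("w5");print(st["ee_pos"],st["orientation"],st["grip_width"])
np.save("st5.npy",[st["ee_pos"],st["orientation"]])
sc=manip.capture("scene")[:,:,::-1];cv2.imwrite("pics/s5.png",sc)
a=cv2.resize(im[200:420,170:400],None,fx=1.7,fy=1.7)
b=cv2.resize(sc[130:270,190:340],(int(150*2.6),374))
cv2.imwrite("pics/c5.png",np.hstack([a,b]))
E
```

```text
[ 0.58088812 -0.01064656  0.15780279] [-3.05792326e+00 -7.18578484e-01  1.32190191e-03] 0.0170927503639535
```

View pics/c5.png

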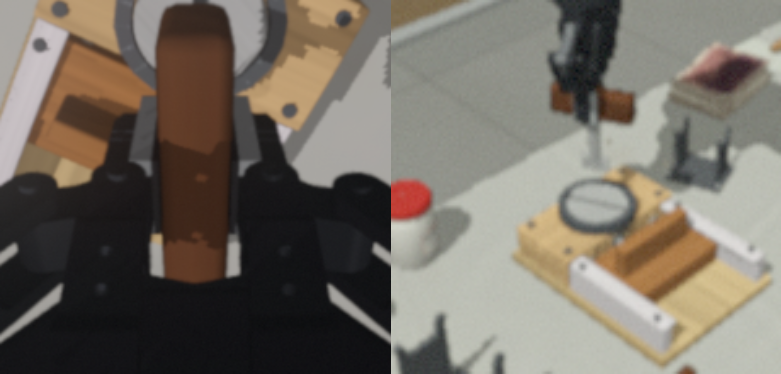

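The driver hangs straight in the grip. The bar's far top edge is at crop (195,40), and in the scene view the blade tip is at crop (592,165), above the cam.

```bash
python3 - <<'E'
from h import *
a=np.load("st5.npy");st={"ee_pos":a[0],"orientation":a[1]};Rt=R.from_rotvec(a[1]).as_matrix()
for uv,dz in [((284.7,223.5),.0314),((284.7,203),.0014)]:
    print(Rt.T@(pt("wrist",uv,a[0][2]+dz,st)-a[0]))
print("tip scene",pt("scene",(267.3,191.8),a[0][2]-.0586),"tcp",a[0],"yaw",2*np.arctan2(a[1][1],a[1][0])+2*np.pi*0)
# cam centre in scene for bias
im=cv2.imread("pics/w5.png").astype(int)
sc=cv2.imread("pics/s5.png")
for uv in [(190+(597-391)/2.6,130+205/2.67)]:print("cam scene",pt("scene",uv,.057))
E
```

```text
[ 0.03745042 -0.00063019 -0.03142714]
[ 0.03621987 -0.00062163 -0.00142623]
tip scene [ 0.57823452 -0.01278122  0.09920279] tcp [ 0.58088812 -0.01064656  0.15780279] yaw -5.821582138233073
cam scene [ 0.56895394 -0.00958713  0.057     ]
```

servo_tool(steps=[0.07,0.2,2,0,1,0,0,1.7,0,1,0,0,0,0,1,0,0,0.3,0,1,0,0,0.2,0,1,0,0,0.1,0,1,0,0,0,0,1])

```text
time_s: 9.8
ee_pos: [0.5831, -0.0122, 0.1159]
orientation: [3.057, 0.722, 0.001]
wrist_force: [-0.6, 0.2, -1.1]
grip_width: 0.0166
finger_force: 88.0
```

servo_tool(steps=[0,0,0.15,0,1,0,0,0.1,0,1,0,0,0.1,0,1,0,0,0,0,1,0,0,0,0,1])

```text
time_s: 10.3
ee_pos: [0.5827, -0.0122, 0.1117]
orientation: [-3.057, -0.722, 0.0]
wrist_force: [0.1, -0.2, -2.2]
grip_width: 0.0168
finger_force: 88.0
```

No resistance, and the tip should be about 4 mm down in the slot. Continuing.

servo_tool(steps=[0,0,0.15,0,1,0,0,0.15,0,1,0,0,0,0,1,0,0,0,0,1])

```text
time_s: 10.7
ee_pos: [0.5827, -0.0122, 0.1087]
orientation: [-3.057, -0.723, 0.0]
wrist_force: [0.3, -0.1, -0.4]
grip_width: 0.0168
finger_force: 88.0
```

Blade is 7 mm deep, so it's in the slot. Now turning clockwise about the cam axis, which lies 5 mm behind the TCP along tool x.

servo_tool(steps=[0,0.04,0,0.08,1,0,0.04,0,0.08,1,0,0.04,0,0.08,1,0,0.04,0,0.08,1,0,0.04,0,0.08,1,0,0,0,0,1])

```text
time_s: 11.3
ee_pos: [0.5834, -0.014, 0.1089]
orientation: [-3.14, -0.101, -0.0]
wrist_force: [0.1, -0.0, -0.4]
grip_width: 0.0169
finger_force: 88.0
```

```bash
python3 -c "
from h import *
s=manip.read_state();print(s['ee_pos'],s['wrist_force'],s['wrist_torque'],s['joint_positions'][5])"
```

```text
[ 0.58339031 -0.01401439  0.10885391] [ 0.07578825 -0.02503963 -0.41686528] [ 0.08723715  0.03907517 -0.03297931] 1.3085508152304886
```

servo_tool(steps=[0,0.04,0,0.08,1,0,0.04,0,0.08,1,0,0.04,0,0.08,1,0,0.04,0,0.08,1])

```text
time_s: 11.7
ee_pos: [0.5833, -0.0153, 0.1088]
orientation: [-3.115, 0.402, 0.0]
wrist_force: [-0.6, 0.9, -0.4]
grip_width: 0.0168
finger_force: 88.0
```

```bash
python3 -c "
from h import *
s=manip.read_state();print(s['ee_pos'],s['wrist_force'],s['wrist_torque'],s['joint_positions'][5])"
```

```text
[ 0.58327625 -0.01534675  0.10884079] [-0.5689678   0.90780064 -0.38410062] [ 0.27171784 -0.03148506  0.16075754] 1.6268057273180259
```

servo_tool(steps=[0,0.04,0,0.08,1,0,0.04,0,0.08,1,0,0.04,0,0.08,1,0,0.04,0,0.08,1,0,0.04,0,0.08,1])

```text
time_s: 12.2
ee_pos: [0.5826, -0.0169, 0.1089]
orientation: [-2.973, 1.012, -0.0]
wrist_force: [-0.4, 1.9, -1.6]
grip_width: 0.0167
finger_force: 88.0
```

```bash
python3 -c "
from h import *
s=manip.read_state();print(s['ee_pos'],s['wrist_force'],s['wrist_torque'],s['joint_positions'][5])"
```

```text
[ 0.58260411 -0.01689936  0.10886666] [-0.36134093  1.86132784 -1.61770638] [ 0.41642667 -0.0945423   0.22633969] 2.0230853586045248
```

servo_tool(steps=[0,0.04,0,0.08,1,0,0.03,0,0.06,1,0,0.03,0,0.06,1,0,0.02,0,0.04,1,0,0.02,0,0.04,1,0,0,0,0,1])

```text
time_s: 12.8
ee_pos: [0.5817, -0.0178, 0.1089]
orientation: [-2.803, 1.414, -0.0]
wrist_force: [1.0, 1.8, -0.6]
grip_width: 0.0167
finger_force: 88.0
```

```bash
python3 - <<'E'
from h import *
st,im=look("w6");s=st;print(s['ee_pos'],s['wrist_force'],s['wrist_torque'],s['joint_positions'][5],s['grip_width'])
sc=manip.capture("scene")[:,:,::-1];tp=manip.capture("top")[:,:,::-1]
cv2.imwrite("pics/s6.png",sc);cv2.imwrite("pics/t6.png",tp)
np.save("st6.npy",[st["ee_pos"],st["orientation"]])
E
```

```text
[ 0.5817405  -0.01782857  0.1088589 ] [ 0.95051705  1.75528581 -0.59916992] [ 0.53123813 -0.19111361  0.07468929] 2.298766077154326 0.01666755412073459
```

servo_tool(steps=[0,0.02,0,0.04,1,0,0.02,0,0.04,1])

```text
time_s: 13.15
ee_pos: [0.5815, -0.0181, 0.1089]
orientation: [-2.743, 1.528, -0.0]
wrist_force: [1.2, 3.4, -1.7]
grip_width: 0.0164
finger_force: 88.0
```

```bash
python3 -c "
from h import *
s=manip.read_state();print(s['ee_pos'],s['orientation'],s['wrist_force'],s['wrist_torque'],s['joint_positions'][5])"
```

```text
[ 0.58145664 -0.01811699  0.1088872 ] [-2.74310601e+00  1.52802010e+00 -1.95123731e-04] [ 1.20907662  3.40020492 -1.67682587] [ 0.77278714 -0.2508227   0.08391304] 2.3802179034809967
```

```bash
python3 - <<'E'
from h import *
st,im=look("w7");np.save("st7.npy",[st["ee_pos"],st["orientation"]])
sc=manip.capture("scene")[:,:,::-1];tp=manip.capture("top")[:,:,::-1];cv2.imwrite("pics/t7.png",tp)
f=lambda a,w,h:cv2.resize(a,(w,h),interpolation=cv2.INTER_CUBIC)
cv2.imwrite("pics/c7.png",np.vstack([np.hstack([f(im[0:240,0:400],500,300),f(tp[160:260,230:330],300,300)]),np.hstack([f(sc[180:270,220:350],430,298),f(im[180:380,160:408],370,298)])]))
E
```

```text
(no output)
```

View pics/c7.png

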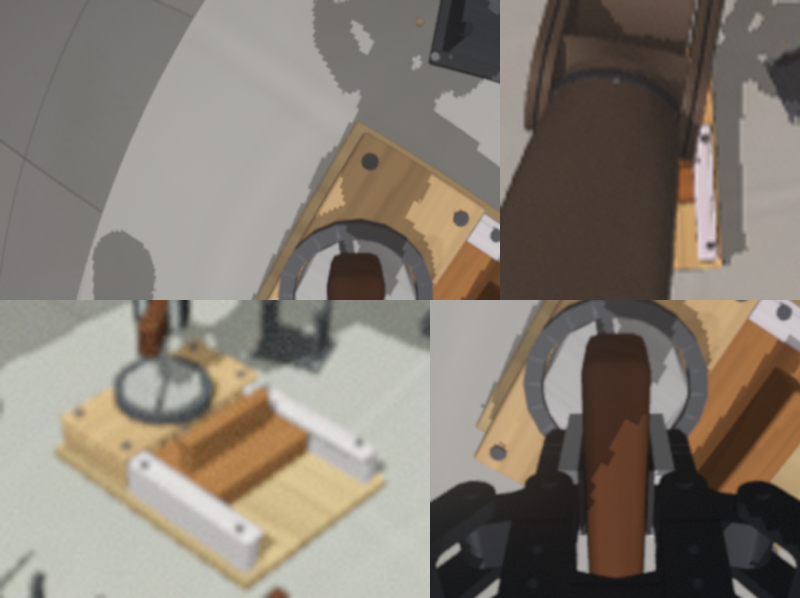

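The slot has turned with the driver and the board looks up against the housing. The slot's end shows at about (276,197), slightly left of the bar. I'll measure its angle and the board's gap numerically.

```bash
python3 - <<'E'
from h import *
a=np.load("st7.npy");st={"ee_pos":a[0],"orientation":a[1]}
p=pt("wrist",(276,197),.057,st);print(p);d=p[:2]-[.5785,-.0142];print("slot ang",np.arctan2(d[1],d[0]),np.linalg.norm(d))
print("yaw",2*np.arctan2(a[1][1],a[1][0]))
c=proj("wrist",(.5785,-.0142,.057),st);print("cam px",c)
# lip far/near edge samples: profile along world x at y=-0.075..: print HSV-ish
im=cv2.imread("pics/w7.png")
for y in (-.035,-.045,-.055):
  out=[]
  for x in np.arange(.48,.56,.002):
    u=proj("wrist",(x,y,.024),st).round().astype(int)
    if 0<=u[0]<560 and 0<=u[1]<420: out.append((round(x,3),*im[u[1],u[0]].tolist()))
  print(y,out)
E
```

```text
[ 0.5980873  -0.03555729  0.057     ]
slot ang -0.8286000444072515 0.028979235650977604
yaw 5.266720864032305
cam px [284.72789928 239.27271915]
-0.035 [(np.float64(0.48), 62, 105, 154), (np.float64(0.482), 65, 110, 161), (np.float64(0.484), 67, 112, 165), (np.float64(0.486), 63, 106, 156), (np.float64(0.488), 44, 74, 113), (np.float64(0.49), 30, 50, 77), (np.float64(0.492), 25, 40, 62), (np.float64(0.494), 25, 41, 62), (np.float64(0.496), 25, 41, 62), (np.float64(0.498), 24, 40, 62), (np.float64(0.5), 27, 41, 63), (np.float64(0.502), 25, 42, 64), (np.float64(0.504), 26, 42, 64), (np.float64(0.506), 25, 40, 62), (np.float64(0.508), 38, 63, 96), (np.float64(0.51), 40, 66, 101), (np.float64(0.512), 42, 71, 107), (np.float64(0.514), 45, 75, 114), (np.float64(0.516), 62, 103, 152), (np.float64(0.518), 68, 113, 165), (np.float64(0.52), 68, 114, 166), (np.float64(0.522), 69, 114, 166), (np.float64(0.524), 66, 110, 161), (np.float64(0.526), 65, 107, 157), (np.float64(0.528), 65, 108, 158), (np.float64(0.53), 68, 111, 162), (np.float64(0.532), 67, 110, 161), (np.float64(0.534), 65, 108, 158)
[... 2559 characters left out ...]
oat64(0.522), 68, 112, 164), (np.float64(0.524), 67, 109, 160), (np.float64(0.526), 63, 106, 156), (np.float64(0.528), 65, 107, 157), (np.float64(0.53), 66, 109, 160), (np.float64(0.532), 67, 110, 160), (np.float64(0.534), 66, 107, 156), (np.float64(0.536), 105, 144, 179), (np.float64(0.538), 118, 161, 194), (np.float64(0.54), 117, 159, 192), (np.float64(0.542), 120, 163, 196), (np.float64(0.544), 118, 162, 194), (np.float64(0.546), 115, 158, 190), (np.float64(0.548), 115, 158, 191), (np.float64(0.55), 115, 157, 190), (np.float64(0.552), 111, 153, 186), (np.float64(0.554), 107, 148, 180), (np.float64(0.556), 100, 139, 170), (np.float64(0.558), 82, 115, 143), (np.float64(0.56), 80, 112, 139)]
```

servo_tool(steps=[0,0.02,0,0.04,1,0,0.02,0,0.04,1,0,0.02,0,0.04,1,0,0,0,0,1,0,0,0,0,1])

```text
time_s: 13.8
ee_pos: [0.5813, -0.0187, 0.1089]
orientation: [-2.652, 1.682, -0.003]
wrist_force: [3.4, 3.5, -2.3]
grip_width: 0.0168
finger_force: 88.4
```

```bash
python3 -c "
from h import *
s=manip.read_state();print(s['ee_pos'],2*np.arctan2(s['orientation'][1],s['orientation'][0]),s['wrist_force'],s['wrist_torque'],s['joint_positions'][5],s['effort'][5])"
```

```text
[ 0.58133801 -0.01867268  0.1089278 ] 5.152725422232169 [ 3.44118095  3.54967675 -2.26078771] [ 0.91997829 -0.72236778  0.9587469 ] 2.4948128755994694 0.9594240412116051
```

Torque jumped to 0.96 N m, so the cam is at its stop. Unloading and lifting out.

servo_tool(steps=[0,-0.02,0,-0.04,1,0,-0.02,0,-0.04,1,0,-0.02,0,-0.04,1,0,0,0,0,1,0,0,0,0,1])

```text
time_s: 14.3
ee_pos: [0.5818, -0.0187, 0.109]
orientation: [-2.743, 1.529, -0.002]
wrist_force: [3.4, 3.6, -1.7]
grip_width: 0.017
finger_force: 88.0
```

```bash
python3 -c "
from h import *
s=manip.read_state();print(s['ee_pos'],2*np.arctan2(s['orientation'][1],s['orientation'][0])-2*np.pi,s['wrist_force'],s['wrist_torque'],s['joint_positions'][5],s['effort'][5])"
```

```text
[ 0.58177962 -0.01873547  0.10904342] -1.0167130932485513 [ 3.37689331  3.58193285 -1.72016035] [ 0.72658783 -0.72644937  0.08168982] 2.380450262713807 0.0449967838358134
```

servo_tool(steps=[-0.02,-0.08,0,0,1,0,0,-0.4,0,1,0,0,-0.6,0,1,0,0,-1.5,0,1,0,0,-3,0,1,0,0,0,0,1])

```text
time_s: 14.9
ee_pos: [0.5844, -0.0194, 0.1698]
orientation: [-2.744, 1.527, -0.014]
wrist_force: [0.7, -0.8, -1.2]
grip_width: 0.0169
finger_force: 88.3
```

```bash
python3 - <<'E'
from h import *
st,im=look("w8");print(st["ee_pos"],st["orientation"],st["wrist_force"],st["wrist_torque"])
np.save("st8.npy",[st["ee_pos"],st["orientation"]]);a=[st["ee_pos"],st["orientation"]];Rt=R.from_rotvec(a[1]).as_matrix()
I=im.astype(int);m=((I[:,:,2]-I[:,:,0]>15)&(I[:,:,2]<120)).astype(np.uint8)
n,lab,stt,cen=cv2.connectedComponentsWithStats(m);l=lab[260,284];print(stt[l],cen[l])
for v in range(205,345,15):
    u=np.where(lab[v]==l)[0]
    if len(u): print(v,u.min(),u.max(),(Rt.T@(pt("wrist",((u.min()+u.max())/2,v),a[0][2]+.0314,st)-a[0]))[:2].round(4))
E
```

```text
[ 0.58443736 -0.01937695  0.16979041] [-2.74387953  1.52727062 -0.0140628 ] [ 0.71551083 -0.78858114 -1.19631402] [-0.01144827 -0.04108953 -0.01486497]
[ 262  203   54  164 6664] [284.45663265 282.4789916 ]
205 270 300 [0.044  0.0005]
220 264 305 [0.0383 0.0003]
235 262 306 [0.0324 0.0002]
250 262 306 [0.0263 0.0001]
265 263 306 [0.0199 0.0003]
280 263 306 [0.0132 0.0003]
295 264 305 [0.0062 0.0003]
310 265 304 [-0.0013  0.0003]
325 265 303 [-0.0093  0.0001]
340 266 303 [-0.0178  0.0003]
```

servo_tool(steps=[0,0,0,-0.14,1,0,0,0,-0.14,1,0,0,0,-0.14,1,0,0,0,-0.14,1,0,0,0,-0.14,1,0,0,0,-0.14,1,0,0,0,-0.14,1,0,0,0,-0.14,1])

```text
time_s: 15.75
ee_pos: [0.5807, -0.0184, 0.1627]
orientation: [3.137, 0.173, -0.005]
wrist_force: [0.3, 0.3, -0.9]
grip_width: 0.0164
finger_force: 88.2
```

servo_tool(steps=[-1,-4.3,0,0,1,-1,-4.3,0,0,1,-1,-4.3,0,0,1,-1,-4.3,0,0,1,-1,-4.3,0,0,1,-0.5,-3,0,0,1,0,0,0,0,1,0,0,0,0,1])

```text
time_s: 16.55
ee_pos: [0.5008, 0.2197, 0.1631]
orientation: [3.136, 0.166, -0.003]
wrist_force: [-0.1, -0.3, -1.3]
grip_width: 0.0164
finger_force: 88.5
```

servo_tool(steps=[-0.32,-1.45,0,0,1,0,0,0,0,1,0,0,0,0,1])

```text
time_s: 16.85
ee_pos: [0.497, 0.2334, 0.1637]
orientation: [3.137, 0.163, -0.0]
wrist_force: [-0.2, 0.1, -2.0]
grip_width: 0.0172
finger_force: 88.5
```

```bash
python3 - <<'E'
from h import *
st,im=look("w9");print(st["ee_pos"],st["orientation"])
for f,s in (("w2",np.load("st2.npy")),("w3",np.load("st3.npy")),("w9",[st["ee_pos"],st["orientation"]])):
  s={"ee_pos":s[0],"orientation":s[1]};I=cv2.imread(f"pics/{f}.png")
  for y in (-.01,-.03):
    o=[]
    for x in np.arange(.462,.552,.003):
      u=proj("wrist",(x,y,.07),s).round().astype(int)
      o.append(int(I[u[1],u[0],2]) if 0<=u[0]<560 and 0<=u[1]<420 else -1)
    print(f,y,o)
E
```

```text
[0.49702629 0.23343474 0.16366668] [ 3.13694698e+00  1.62853929e-01 -3.52335672e-04]
w2 -0.01 [28, 27, 28, 29, 31, 31, 33, 80, 80, 80, 80, 114, 115, 111, 112, 84, 76, 74, 74, 110, 114, 171, 174, 165, 164, 166, 90, 97, 97, 162, 175]
w2 -0.03 [24, 26, 27, 27, 29, 30, 41, 118, 142, 166, 161, 113, 113, 110, 118, 103, 73, 73, 68, 107, 114, 119, 151, 162, 168, 163, 77, 145, 94, 93, 84]
w3 -0.01 [176, 176, 177, 176, 176, 140, 140, 139, 141, 141, 137, 138, 141, 137, 135, 77, 55, 82, 92, 137, 96, 95, 89, 92, 89, 74, 47, 45, 42, 90, 94]
w3 -0.03 [145, 165, 142, 162, 149, 139, 137, 140, 143, 140, 138, 138, 139, 134, 136, 95, 55, 81, 93, 101, 125, 105, 89, 91, 88, 81, 32, 71, 113, 73, 44]
w9 -0.01 [183, 182, 182, 183, 183, 183, 184, 184, 127, 97, 97, 100, 98, 94, 98, 95, 94, 88, 59, 58, 84, 94, 102, 100, 97, 92, 91, 48, 47, 48, 99]
w9 -0.03 [112, 108, 106, 108, 102, 75, 71, 70, 81, 94, 99, 101, 96, 92, 96, 94, 91, 91, 58, 64, 85, 93, 100, 98, 94, 91, 95, 92, 100, 155, 148]
```

The board moved about 9 mm since the buffers, so it's home and staying there with the driver out. Lowering the driver into its stand.

servo_tool(steps=[-0.1,0,3,0,1,0,0,3,0,1,0,0,2,0,1,0,0,0.8,0,1,0,0,0,0,1,0,0,0,0,1])

```text
time_s: 17.5
ee_pos: [0.4969, 0.2338, 0.0769]
orientation: [-3.137, -0.163, -0.003]
wrist_force: [0.2, -0.1, -1.1]
grip_width: 0.0165
finger_force: 88.5
```

servo_tool(steps=[0,0,0.4,0,1,0,0,0.3,0,1,0,0,0.1,0,1,0,0,0,0,1,0,0,0,0,1])

```text
time_s: 18.0
ee_pos: [0.4962, 0.2339, 0.0685]
orientation: [-3.137, -0.164, -0.001]
wrist_force: [-1.8, -0.4, 3.6]
grip_width: 0.017
finger_force: 89.1
```

Seated: 3.6 N upward at the original height. Releasing and rising.

servo_tool(steps=[0,0,0,0,0.2,0,0,0,0,-0.3,0,0,0,0,-1,0,0,0,0,-1,0,0,0,0,-1,0,0,0,0,-1,0,0,0,0,-1])

```text
time_s: 18.7
ee_pos: [0.4959, 0.2338, 0.0677]
orientation: [3.137, 0.164, -0.0]
wrist_force: [0.4, 0.6, -0.1]
grip_width: 0.0853
finger_force: 0.0
```

servo_tool(steps=[0,0,-2,0,-1,0,0,-4,0,-1,0,0,-4,0,-1,-1,4,-3,0,-1,0,0,0,0,-1,0,0,0,0,-1])

```text
time_s: 19.3
ee_pos: [0.4905, 0.1935, 0.198]
orientation: [-3.137, -0.161, -0.003]
wrist_force: [-0.7, 1.1, -0.8]
grip_width: 0.0856
finger_force: 0.0
```

```bash
python3 - <<'E'
from h import *
st,im=look("w10");print(st["ee_pos"],st["orientation"],st["wrist_force"],st["grip_width"])
I=im.astype(int);m=((I[:,:,2]-I[:,:,0]>30)&(I[:,:,2]<150)).astype(np.uint8)
c=proj("wrist",(.492,.231,.1),st);print(c)
n,lab,stt,cen=cv2.connectedComponentsWithStats(m);l=lab[int(c[1]),int(c[0])];print(stt[l],cen[l])
k=cv2.findContours((lab==l).astype(np.uint8),0,cv2.CHAIN_APPROX_NONE)[0][0]
r=cv2.minAreaRect(np.array([pt("wrist",p,.1,st)[:2] for p in k[:,0]],np.float32));print(r,cv2.boxPoints(r))
for y in (-.01,-.03):
    o=[]
    for x in np.arange(.462,.552,.003):
      u=proj("wrist",(x,y,.07),st).round().astype(int)
      o.append(int(I[u[1],u[0],2]) if 0<=u[0]<560 and 0<=u[1]<420 else -1)
    print(y,o)
E
```

```text
[0.49052635 0.1934888  0.19795622] [-3.13676000e+00 -1.61120990e-01 -2.90286315e-03] [-0.726194    1.12750001 -0.79872466] 0.0855949335827391
[237.54661131 204.2064825 ]
[ 222  152   23   98 1821] [233.32289951 199.72267985]
((0.4929792582988739, 0.23436178267002106), (0.07938346266746521, 0.015101884491741657), 5.956076145172119) [[0.45271826 0.23775332]
 [0.45428532 0.22273295]
 [0.53324026 0.23097025]
 [0.5316732  0.24599062]]
-0.01 [171, 171, 174, 173, 172, 172, 171, 153, 139, 138, 139, 142, 138, 136, 141, 138, 135, 115, 56, 61, 87, 100, 143, 110, 92, 90, 67, 45, 44, 63, 95]
-0.03 [119, 120, 119, 123, 120, 120, 119, 123, 136, 138, 145, 140, 137, 131, 138, 131, 132, 101, 54, 64, 85, 95, 96, 94, 90, 90, 90, 87, 100, 97, 47]
```

```bash
python3 -c "
from station import manip
print(manip.hand_in())"
```

```text
the job is handed in; nothing more can be done
None
```

The job is handed in at about 19 s of arm time: the board measures home and held by the cam, the driver hangs back in its stand, and the jar, weight and tape roll were not touched; the judge's verdict was not shown.

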